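Feed one tie rod and draw it out of the hooded tray

TASK

Feed one tie rod for the next battery module: swing the rod feeder's sprung lever to its stop and let it spring back, so that just one rod rolls into the tray. The rod is longer than the open slot between the tray's two hoods, so tilt it out end first and finish holding it in the gripper, still and not set down, with the whole rod at least 5 cm higher than the lever's knob. Leave the other rods in the magazine and everything else on the bench where it is.

Things in the scene. Friction and masses are not known exactly. Their poses are not given: they have to be found in the camera images.
- feeder: Gravity rod feeder of grey sheet metal and aluminium, bolted to the bench, 225 x 264 mm. Origin: on the bench surface, under the feeder; z up; -x points to the tray (front, low), +x to the magazine (rear, tall: x 33 to 125, y +-96, up to z 155 mm); rods lie along y. The tray spans x -80 to +33 mm and is 244 mm long inside (y +-122 mm), so a 180 mm rod has 32 mm of play at either end.
- opening (a point): Centre of the open slot between the tray's two hoods (feeder x -23.5, y 0, z 87.5 mm); axes as the feeder's. Slot 140 mm wide in y, from the magazine (x +33) to the front edge (x -80 mm). The hoods are level plates, underside at z 86, top at z 89 mm, covering y 70 to 125 mm on each side: a level rod cannot rise through the slot.
- tray_rest (a point): Where the centre of a fed rod comes to rest, against the rails' upturned ends (feeder x -65.5, y 0, z 51 mm; 35 mm below the hoods); axes as the feeder's. It may lie a few mm off along y. The rails (y 58 to 122 mm on each side) rise 0.14 rad to the magazine; between them it is open down to a base plate 6 mm thick, so fingers fit on both sides of the rod.
- lever (a joint): Sprung feed lever, in rad: 0 at rest (leaning 0.33 rad back, to feeder +x), 0.66 at its stop (leaning 0.33 rad forward, to feeder -x, the tray). Its spring needs about 1.4 N at the knob to start and 6 N at the stop, and returns it to 0 when let go. The stroke feeds the lowest rod, which rolls into the tray.
- lever_knob (a point): Centre of the black ball knob, 28 mm across, on the feed lever (10 mm steel bar), beside the magazine at feeder y -118 mm; axes turn with the lever. It swings on a radius of 135 mm about a shaft along y at feeder x 85, z 35 mm: 163 mm above the bench at rest and at the stop, 170 mm midway (its top then 184 mm, the feeder's highest point), and travels 87 mm towards feeder -x.
- rod1_center (a point): Centre of the lowest rod in the magazine, the one that is fed: plain steel tie rod, 10 mm diameter, 180 mm long, round ends, about 110 g; its y axis lies along its length (it may have rolled about it).
- rod1_end_a (a point): One end of that rod (+90 mm along its y).
- rod1_end_b (a point): The other end of that rod (-90 mm along its y).
- rod2_center (a point): Centre of the rod lying second from below in the magazine at the start; same kind of rod; stays in the magazine (sinks 10 mm when the lever returns).
- rod3_center (a point): Centre of the rod lying third from below in the magazine at the start; same kind of rod; stays in the magazine (sinks 10 mm when the lever returns).
- rod4_center (a point): Centre of the rod lying fourth from below in the magazine at the start; same kind of rod; stays in the magazine (sinks 10 mm when the lever returns).
- rod5_center (a point): Centre of the rod lying fifth from below in the magazine at the start; same kind of rod; stays in the magazine (sinks 10 mm when the lever returns).
- cell_a: Blue battery cell standing in front of the tray, 33 mm across, 72 mm high. Origin at its underside. Leave it alone.
- cell_b: Blue battery cell standing behind the magazine, 33 mm across, 72 mm high. Origin at its underside. Leave it alone.
- nut_tray: Open black tray of nuts, 95 x 75 x 35 mm, beside the feeder. Origin at its underside. Leave it alone.
- module: Half-built cell module, black frames with blue cells, 150 x 112 x 94 mm. Origin at its underside. Leave it alone.
- multimeter: Grey multimeter lying flat, 160 x 78 x 43 mm. Origin at its underside. Leave it alone.
- driver: Screwdriver lying on the bench. Origin at its underside. Leave it alone.
- tape_roll: Roll of yellow tape lying flat, 90 mm across, 24 mm high. Origin at its underside. Leave it alone.
Mind the look-alikes: they are no part of the job. Leave any orange, pink or yellow look-alike of the part that bears rod5_center alone.

How it is judged:
On the way, in this order (a step that is already met when the one before it is completed fails the run):
1. the feed lever is swung to its stop (over 0.60 of 0.66 rad) (value of joint lever above 0.6 rad).
2. the lever has sprung back (below 0.06 rad) and one rod lies in the tray (value of joint lever below 0.06 rad and distance between rod1_center and tray_rest below 0.035 m), for 0.2 s.
At the end, for the whole second after the job is handed in: Both ends of the fed rod are more than 225 mm above the bench (some 5 cm above the knob at rest), the rod is gripped by the fingers (over 2 N), touches no part of the feeder and moves slower than 30 mm/s; the lever is back at rest (below 0.06 rad); the other four rods are in the magazine (height (world z) of each of rod1_end_a, rod1_end_b above 0.225 m and contact force between rod1 and the fingers above 2 N and contact force between rod1 and feeder below 0.1 N and linear speed of rod1 below 0.03 m/s and value of joint lever below 0.06 rad and x of each of rod2_center, rod3_center, rod4_center, rod5_center in the frame of feeder above 0.035 m and z of each of rod2_center, rod3_center, rod4_center, rod5_center in the frame of feeder below 0.125 m); the arm keeps its last pose, push and grip.
It fails at once if a second rod is fed or taken out of the magazine (not (x of each of rod2_center, rod3_center, rod4_center, rod5_center in the frame of feeder above 0.035 m and z of each of rod2_center, rod3_center, rod4_center, rod5_center in the frame of feeder below 0.125 m)).
It fails at once if a bystander on the bench is moved by more than 30 mm (distance of any of cell_a, cell_b, nut_tray, module, multimeter, driver, tape_roll from where it was at the start of the episode above 0.03 m).
It also fails if it takes over 51 s, if anything falls off the work surface, if the arm or the gripper's body presses on something with over 40 N, if the wrist force passes 120 N, or if a joint passes its speed limit or range.

ROBOT

A 6-joint arm with a two-finger parallel gripper is mounted at the origin on the work surface. World frame = base frame: x ahead of the robot, y to its left, z up, the work surface at z = 0. Lengths are in m, angles in rad, forces in N, time in s.
With the tool pointing down it reaches from about 0.3 to 0.95 m from the base axis. Payload 3.1 kg.
Tool frame: the origin (TCP) lies at the very end of the fingers, on their centre line; the grasp point (between the pads) lies 19 mm behind it (hold_point_z is the distance from the TCP to the grasp point, in m); z points along the fingers, x is the direction in which the jaws open and shut, and the axes are right-handed (so a half turn about z gives the same grasp; the last joint's range is limited). The gripper opens to 85 mm and grips with 20 to 120 N. Pads are 22 mm wide; open, the fingers measure 114 mm over their backs; the gripper's body (76 mm by 85 mm) begins 54 mm behind the grasp point. The pads swing forward as they close: fully open they stand 13 mm farther back than shut.
Start: joints at [1.226, 0.308, 1.634, -0, 1.2, -0.07], TCP at [0.17, 0.602, 0.231] pointing down, gripper open.
Joint ranges: [-3.06, 3.06], [-0.79, 1.96], [0.05, 2.63], [-1.19, 4.34], [0.05, 2.64], [-2.94, 2.94]. Speed limits (rad/s): [2.79, 2.79, 3.14, 3.14, 3.14, 3.14].

INTERFACE

Orientations are given as a rotation vector (axis times angle).
In Python, from cell import state, snapshot, get_calibration, sign_off, hold_point_z gives the robot as it stands.
- The arm moves only by the tool send_rows, never from a script. Its argument "commands" is a list of rows, each a list of 3 entries, a list of its own where there are three numbers: the shift along the tool's x, y, z in mm, then the turn about the tool's z in rad, then the gripper command: -1 is shut, 1 is fully open, values between are in proportion. In form: [[[x, y, z], roll, hand], ...]. A call has 1 to 20 rows; each row is the pose to reach, as a shift and turn from the pose commanded when the call began, along the tool's axes at that moment; what a row does not reach only later rows make up. A row lasts 1/12 s, in which the tool goes at most 41.7 mm and 7.16 degrees, less where a joint would pass 70% of its speed; a pose out of reach is approached as far as the arm can. A call with a gripper value outside its range is refused whole. The fingers move at their own pace and stop on an object; the grip force is fixed at half the most. Time passes only in rows, so rows that repeat a pose let the fingers close. It gives the time, the measured TCP pose, the force and the opening at its end, in the units of the state.
- state(): the state, without advancing time (a new reading comes with each control period).
- snapshot(name): name is "scene" or "side" or "wrist"; returns (picture, depth): 384x512x3 uint8, blue, green, red; 384x512 float32, m along the optical axis (not along the pixel's ray), 0 where there is no reading.
- get_calibration(name): a dict with "fx", "fy", "cx", "cy" (pixels), "camera_from_world" (4x4, takes a point from world to camera coordinates). Camera axes: x right, y down, z forward; pixel columns grow to the right and rows downward; lengths in m; the calibration is good to about 2 mm. A picture is of the moment at which its call begins: read the wrist's pose just before it. get_calibration takes no time and is no camera call; for the wrist camera it gives the pose at the moment of the call.
- sign_off(): hands the job in, once; it reports no verdict.
The state is a dict: "t": time; "joints": joint angles; "qvel": joint speeds; "tau": joint torques, N m; "position": TCP position; "tcp_rot": TCP orientation; "force": force on the tool from outside, world axes, zero at the start; "wrist_torque": the same for the moment, N m; "finger_gap": finger opening in m.
Only numpy, scipy, OpenCV 4.12 (cv2) and the standard library are available. Lean on these libraries where they do the work, as an engineer would, in place of code of your own. Each camera call takes 0.05 s, during which the arm holds its last target. There are 200 camera calls.

## Working session

There is one attempt and no reset: what is moved stays moved. The work goes in short steps, Python scripts to look and compute and a tool call to move; the robot and the scene stay as the last step left them, time stands still between calls to the robot, and variables do not carry over. Pictures are saved under pics/ and viewed, about 8 in all and at most 12, crops included, and the job is handed in when it is done.

Besides the shell and the picture viewer there is one more tool, called after "Call:" in YAML: its name, and indented under it one key for each argument. send_rows: Moves the arm, as the interface text tells. Its arguments: {"type":"object","properties":{"commands":{"type":"array"}},"required":["commands"]}

```bash
mkdir -p pics; ls; cat > h.py <<'E'
import numpy as np,cv2
from scipy.spatial.transform import Rotation as R
from cell import state,snapshot,get_calibration,sign_off,hold_point_z
def pts(name):
    c=get_calibration(name); im,d=snapshot(name)
    v,u=np.indices(d.shape)
    P=np.stack([(u-c['cx'])/c['fx']*d,(v-c['cy'])/c['fy']*d,d],-1)
    T=np.linalg.inv(c['camera_from_world'])
    W=P@T[:3,:3].T+T[:3,3]; W[d==0]=np.nan
    return im,W
E
python3 - <<'E'
from h import *
print(state(),hold_point_z)
ims=[]
for n in ['scene','side']:
    im,W=pts(n); cv2.imwrite(f'pics/{n}0.png',im); np.save(f'{n}0.npy',W)
    c=get_calibration(n);print(n,c['fx'],np.linalg.inv(c['camera_from_world']).round(3))
    ims.append(im)
    # blue/black etc
cv2.imwrite('pics/both.png',cv2.resize(np.vstack(ims),None,fx=.78,fy=.78) if 0 else ims[0])
E
```

```text
pics
{'t': 0.0, 'joints': array([ 1.22630821e+00,  3.09007508e-01,  1.63522502e+00,  4.37438106e-05,
        1.19970134e+00, -6.96841687e-02]), 'qvel': array([-0.00122149,  0.00022557, -0.00019506, -0.00089066,  0.00115475,
       -0.00030152]), 'tau': array([-3.36290987e-05, -4.15238607e+01, -2.76664817e+01, -1.25352726e-04,
        1.02230275e-02, -4.48756808e-06]), 'position': array([0.16931828, 0.60075376, 0.2300272 ]), 'tcp_rot': array([ 2.50379647,  1.89546119, -0.0031133 ]), 'force': array([ 0.16886509, -0.3626355 , -0.40739283]), 'wrist_torque': array([-0.05771613,  0.02766261, -0.02949233]), 'finger_gap': 0.08556351677746411} 0.0187
scene 396.86300963501736 [[ 0.68   0.597 -0.425  1.042]
 [ 0.733 -0.565  0.38  -0.532]
 [-0.013 -0.57  -0.821  1.281]
 [ 0.     0.     0.     1.   ]]
side 353.7062952742806 [[-0.993 -0.042  0.108  0.342]
 [-0.114  0.533 -0.838  0.85 ]
 [-0.023 -0.845 -0.534  0.689]
 [ 0.     0.     0.     1.   ]]
```

View pics/scene0.png

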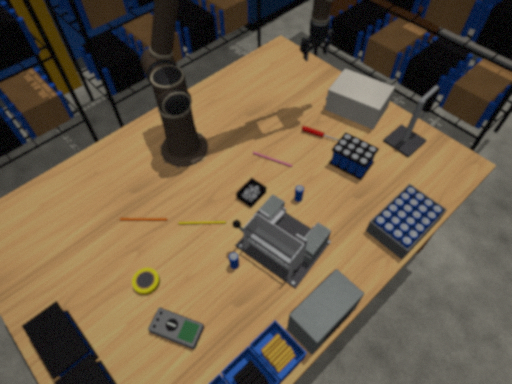

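View pics/side0.png

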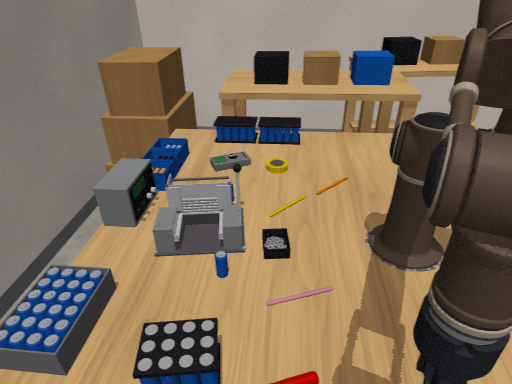

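The scene view shows the feeder at about (285,240) with its knob at (237,223). In the side view the tray faces the camera at about (200,225) and the knob is at (237,168). So feeder -x is roughly world +y, and the lever is on the robot's side. The orange (145,219), yellow (202,223) and pink (272,159) rods in the scene view are loose look-alikes on the bench. The steel rods in the magazine are the ones that fit the description.

```bash
python3 - <<'E'
from h import *
for n,roi in [('scene',(190,300,225,340)),('side',(160,265,145,255))]:
    W=np.load(f'{n}0.npy'); r0,r1,c0,c1=roi
    im=cv2.imread(f'pics/{n}0.png')
    S=W[r0:r1,c0:c1].reshape(-1,3)
    for lo,hi,t in [(.083,.095,'hood'),(.148,.162,'magtop')]:
        m=(S[:,2]>lo)&(S[:,2]<hi); Q=S[m]
        rect=cv2.minAreaRect((Q[:,:2]*1000).astype(np.float32))
        print(n,t,m.sum(),np.median(Q[:,2]).round(4),rect,cv2.boxPoints(rect).round(0).tolist())
    k=(237,223) if n=='scene' else (237,168)
    P=W[k[1]-6:k[1]+7,k[0]-6:k[0]+7]; g=im[k[1]-6:k[1]+7,k[0]-6:k[0]+7].max(-1)
    q=P[(g<60)&(P[...,2]>.14)]; print('knob',len(q),q.mean(0) if len(q) else '',np.ptp(q,axis=0) if len(q) else '')
    crop=cv2.resize(im[r0:r1,c0:c1],None,fx=4 if n=='scene' else 4,fy=4,interpolation=cv2.INTER_CUBIC)
    cv2.imwrite(f'pics/{n}_c.png',crop)
a=cv2.imread('pics/scene_c.png');b=cv2.imread('pics/side_c.png')
h=max(a.shape[0],b.shape[0]);o=np.zeros((h,a.shape[1]+b.shape[1],3),np.uint8);o[:a.shape[0],:a.shape[1]]=a;o[:b.shape[0],a.shape[1]:]=b
s=800/o.shape[1];cv2.imwrite('pics/crop.png',cv2.resize(o,None,fx=s,fy=s))
E
```

```text
scene hood 973 0.089 ((610.629150390625, -15.890960693359375), (251.18756103515625, 208.45599365234375), 9.274879455566406) [[470.0, 67.0], [503.0, -139.0], [751.0, -99.0], [718.0, 107.0]]
scene magtop 300 0.1535 ((706.917236328125, -83.27249908447266), (141.50192260742188, 380.884521484375), 89.54695892333984) [[516.0, -153.0], [897.0, -156.0], [898.0, -14.0], [517.0, -11.0]]
knob 30 [ 0.51634929 -0.14551163  0.17191325] [0.01921039 0.0152441  0.01541287]
side hood 1139 0.0901 ((655.512451171875, -72.11827087402344), (318.6520080566406, 333.3410339355469), 9.747232437133789) [[470.0, 65.0], [527.0, -263.0], [841.0, -209.0], [784.0, 119.0]]
side magtop 310 0.1542 ((605.02392578125, -74.88249969482422), (222.5838165283203, 95.20246124267578), 9.212811470031738) [[488.0, -46.0], [503.0, -140.0], [723.0, -104.0], [707.0, -10.0]]
knob 52 [ 0.50940286 -0.1330051   0.16959973] [0.02566128 0.01707488 0.02071832]
```

View pics/crop.png

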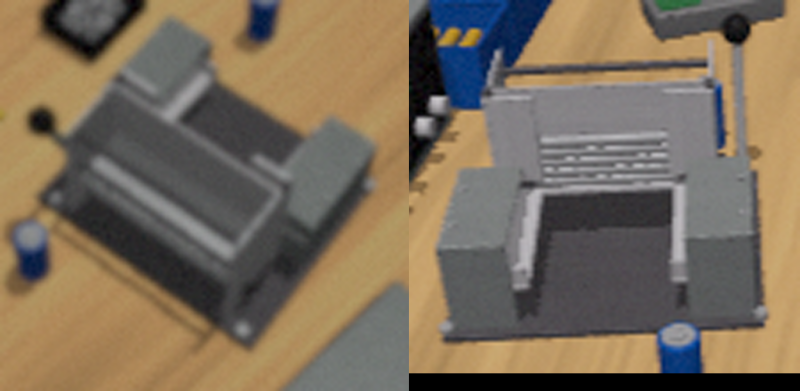

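The hood rectangle measures 251 mm along y (250 expected) at z 89 mm, which gives feeder origin (607, 8) mm and feeder y axis at +9.25° in world. The predicted knob is at (511,-138) and the two views measure about (513,-139), so they agree. I'll move behind the knob with the fingers shut.

Call:
send_rows:
  commands:
    - [[-30,25,0],0.12,-1]
    - [[-60,50,0],0.25,-1]
    - [[-90,75,0],0.37,-1]
    - [[-120,100,0],0.5,-1]
    - [[-150,125,0],0.62,-1]
    - [[-180,150,0],0.75,-1]
    - [[-210,175,0],0.87,-1]
    - [[-240,200,0],1.0,-1]
    - [[-270,225,0],1.12,-1]
    - [[-300,250,0],1.25,-1]
    - [[-330,275,0],1.37,-1]
    - [[-360,300,0],1.5,-1]
    - [[-390,325,0],1.62,-1]
    - [[-420,350,0],1.75,-1]
    - [[-450,376,0],1.87,-1]
    - [[-480,401,0],2.0,-1]
    - [[-510,426,0],2.12,-1]
    - [[-540,451,0],2.25,-1]
    - [[-570,476,0],2.37,-1]
    - [[-600,501,0],2.5,-1]

```text
t: 1.77
position: [0.489, -0.1138, 0.2309]
tcp_rot: [-2.588, 1.781, 0.001]
force: [0.9, 1.2, 0.8]
finger_gap: -0.0001
```

```bash
cat >> h.py <<'E'
O=np.array([606.9,8.]);a=np.radians(9.25);ex=np.array([np.sin(a),-np.cos(a)]);ey=np.array([np.cos(a),np.sin(a)])
def plan(fx,fy,z,yaw=-80.75):
    "tool shift (mm) and roll to put TCP at feeder fx,fy, height z mm, tool x at world yaw"
    s=state();M=R.from_rotvec(s['tcp_rot']).as_matrix()
    d=np.r_[O+fx*ex+fy*ey,z]-s['position']*1000
    cur=np.degrees(np.arctan2(M[1,0],M[0,0]))
    p=s['position'][:2]*1000-O
    print('t',round(s['t'],2),'feeder xyz',(p@ex).round(1),(p@ey).round(1),(s['position'][2]*1e3).round(1),'shift',(M.T@d).round(1),'roll',round(-np.radians((yaw-cur+180)%360-180),3),'F',s['force'].round(1),'gap',round(s['finger_gap'],4),'tilt',M[:,2].round(3))
E
python3 - <<'E'
from h import *
plan(170,-118,230)
W=np.load('side0.npy');im=cv2.imread('pics/side0.png').astype(int)
for n in('side','scene'):
    W=np.load(f'{n}0.npy');im=cv2.imread(f'pics/{n}0.png').astype(int)
    p=W[...,:2]*1000-O;X=p@ex;Y=p@ey;Z=W[...,2]*1000
    m=(Z>60)&(Z<78)&(abs(X)<260)&(abs(Y)<200)&((X<-90)|(X>135))
    k,l,st,ce=cv2.connectedComponentsWithStats(m.astype(np.uint8))
    for i in range(1,k):
        if st[i,4]>15: q=l==i; print(n,X[q].mean().round(),Y[q].mean().round(),st[i,4])
E
```

```text
t 1.77 feeder xyz 101.3 -135.9 230.9 shift [70.9 -3.7  0.9] roll 0.204 F [0.9 1.2 0.8] gap -0.0001 tilt [-0.  0. -1.]
side 205.0 192.0 58
side -175.0 -67.0 117
scene -167.0 -66.0 54
scene 198.0 -84.0 79
```

Call:
send_rows:
  commands:
    - [[35,-2,0],0.1,-1]
    - [[71,-4,0],0.204,-1]
    - [[71,-4,0],0.204,-1]
    - [[71,-4,20],0.204,-1]
    - [[71,-4,40],0.204,-1]
    - [[71,-4,60],0.204,-1]
    - [[71,-4,80],0.204,-1]
    - [[71,-4,80],0.204,-1]
    - [[71,-4,80],0.204,-1]

```text
t: 2.52
position: [0.517, -0.1757, 0.1498]
tcp_rot: [2.399, -2.026, -0.006]
force: [0.2, -0.4, 0.7]
finger_gap: -0.0001
```

```bash
python3 - <<'E'
from h import *
plan(66,-118,150)
ims=[cv2.imread('pics/side0.png')]
im,W=pts('scene');cv2.imwrite('pics/s1.png',im)
b,_=pts('side')
cv2.imwrite('pics/v1.png',np.hstack([cv2.resize(im[150:300,200:340],None,fx=2.8,fy=2.8),cv2.resize(b[120:270,140:280],None,fx=2.8,fy=2.8)]))
E
```

```text
t 2.52 feeder xyz 166.9 -118.2 149.8 shift [-1.009e+02 -9.000e-01  1.000e-01] roll 0.007 F [ 0.2 -0.4  0.7] gap -0.0001 tilt [-0.004  0.002 -1.   ]
```

View pics/v1.png

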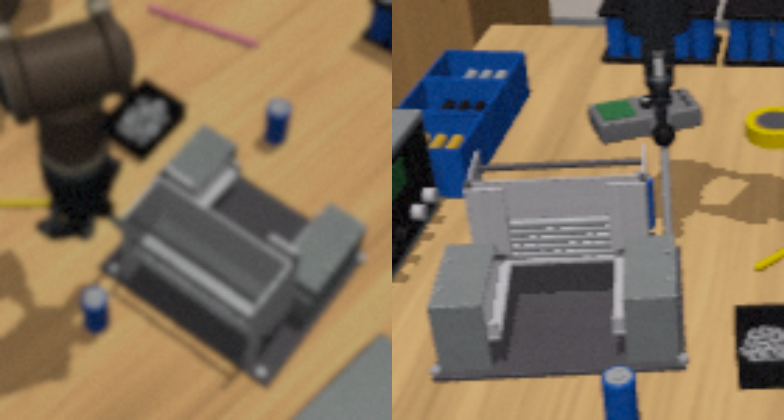

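The fingers stand directly behind the knob, at (663,130) in the side half of the picture. I'll push about 100 mm along tool -x, then read the force.

Call:
send_rows:
  commands:
    - [[-10,0,0],0,-1]
    - [[-20,0,0],0,-1]
    - [[-28,0,0],0,-1]
    - [[-36,0,0],0,-1]
    - [[-44,0,0],0,-1]
    - [[-52,0,0],0,-1]
    - [[-60,0,0],0,-1]
    - [[-68,0,0],0,-1]
    - [[-76,0,0],0,-1]
    - [[-82,0,0],0,-1]
    - [[-88,0,0],0,-1]
    - [[-94,0,0],0,-1]
    - [[-94,0,0],0,-1]

```text
t: 3.7
position: [0.5047, -0.0843, 0.1528]
tcp_rot: [-2.401, 2.024, -0.011]
force: [3.2, -6.7, -1.0]
finger_gap: -0.0001
```

```bash
python3 - <<'E'
from h import *
plan(66,-118,150)
im,W=pts('scene')
b,_=pts('side')
cv2.imwrite('pics/v2.png',np.hstack([cv2.resize(im[150:300,200:340],None,fx=2.8,fy=2.8),cv2.resize(b[120:270,140:280],None,fx=2.8,fy=2.8)]))
E
```

```text
t 3.7 feeder xyz 74.7 -115.7 152.8 shift [-8.7  2.3  2.8] roll 0.009 F [ 3.2 -6.7 -1. ] gap -0.0001 tilt [ 0.006 -0.004 -1.   ]
```

View pics/v2.png

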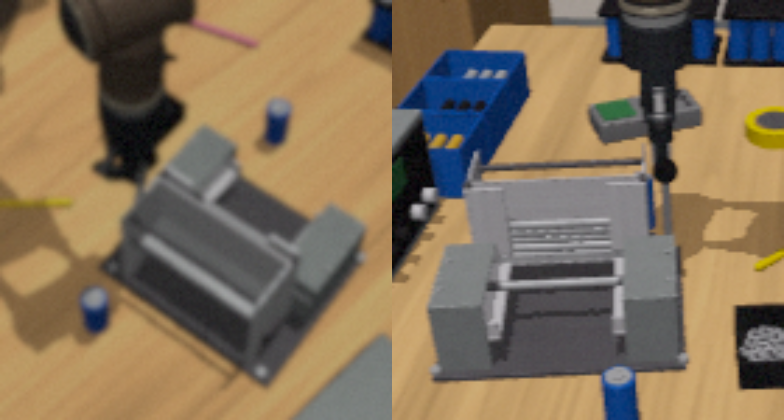

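The rod is already out on the rails at (560,283) in the side half, and the force is about 7 N. I'll push a few mm more onto the stop.

Call:
send_rows:
  commands:
    - [[-3,0,0],0,-1]
    - [[-5,0,0],0,-1]
    - [[-7,0,0],0,-1]
    - [[-7,0,0],0,-1]

```text
t: 4.13
position: [0.5038, -0.0805, 0.1526]
tcp_rot: [2.401, -2.021, 0.018]
force: [4.1, -12.5, -5.2]
finger_gap: -0.0003
```

```bash
python3 -c "
from h import *
plan(170,-118,150)"
```

```text
t 4.13 feeder xyz 70.8 -115.9 152.6 shift [99.2  3.1  3.7] roll 0.01 F [  4.1 -12.5  -5.2] gap -0.0003 tilt [ 0.007 -0.01  -1.   ]
```

The force rose to 13 N while the tool moved only 4 of the 7 mm, so the lever is on its stop. Now I'll guide it back and clear it.

Call:
send_rows:
  commands:
    - [[8,0,0],0,-1]
    - [[18,0,0],0,-1]
    - [[28,0,0],0,-1]
    - [[38,0,0],0,-1]
    - [[48,0,0],0,-1]
    - [[58,0,0],0,-1]
    - [[68,0,0],0,-1]
    - [[78,0,0],0,-1]
    - [[88,0,0],0,-1]
    - [[98,0,0],0,-1]
    - [[108,0,0],0,-1]
    - [[108,0,-30],0,-1]
    - [[108,0,-60],0,-1]
    - [[108,0,-90],0,-1]
    - [[108,0,-90],0,-1]

```text
t: 5.38
position: [0.5238, -0.1854, 0.2484]
tcp_rot: [-2.396, 2.025, -0.018]
force: [1.6, -0.4, 0.9]
finger_gap: -0.0001
```

```bash
python3 - <<'E'
from h import *
plan(-65.5,-45,150)
im,W=pts('scene')
b,S=pts('side');np.save('S3.npy',S);cv2.imwrite('pics/side3.png',b);cv2.imwrite('pics/scene3.png',im);np.save('W3.npy',W)
cv2.imwrite('pics/v3.png',np.hstack([cv2.resize(im[150:300,200:340],None,fx=2.8,fy=2.8),cv2.resize(b[120:270,140:280],None,fx=2.8,fy=2.8)]))
for n,A in(('side',S),('scene',W)):
    p=A[...,:2]*1000-O;X=p@ex;Y=p@ey;Z=A[...,2]*1000
    m=(X>-85)&(X<0)&(abs(Y)<55)&(Z>30)&(Z<75)
    v,u=np.where(m);print(n,m.sum(),'px',u.min(),u.max(),v.min(),v.max(),'X',np.percentile(X[m],[5,50,95]).round(1),'Y',Y[m].min(),Y[m].max(),'Z',np.percentile(Z[m],[5,50,95]).round(1)) if m.any() else print(n,0)
    m=(abs(X-128)<30)&(abs(Y+118)<25)&(Z>140)&(Z<185);print('knob',m.sum(),X[m].mean(),Y[m].mean(),Z[m].mean())
E
```

```text
t 5.38 feeder xyz 177.6 -113.1 248.4 shift [-243.2  -68.6   97.7] roll 0.006 F [ 1.6 -0.4  0.9] gap -0.0001 tilt [ 0.011 -0.004 -1.   ]
side 135 px 179 217 233 237 X [-68.6 -65.1 -60.6] Y -54.78433779931182 54.28538992070875 Z [49.5 54.8 57.8]
knob 81 123.64018618437274 -116.43772728181497 163.33122753378692
scene 83 px 286 311 211 228 X [-66.1 -61.  -56.6] Y -52.07144215533305 54.68770636213395 Z [48.5 53.2 58.8]
knob 75 129.3461744209425 -109.64700167710949 164.74209298856516
```

View pics/v3.png

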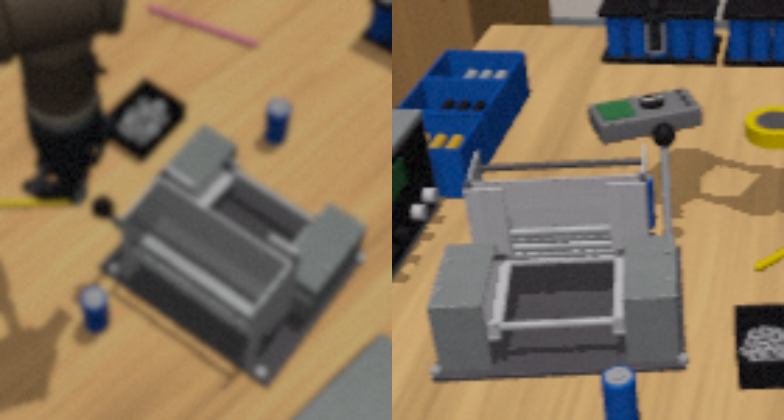

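The rod lies in the tray (side half, about (558,323)) at feeder x -65, z about 51 mm. The knob is back at rest at (663,133). Next I'll go above the grasp point, feeder y -42, with the jaws part open.

Call:
send_rows:
  commands:
    - [[-30,-9,0],0,0.3]
    - [[-60,-18,0],0,0.3]
    - [[-90,-27,0],0,0.3]
    - [[-120,-36,0],0,0.3]
    - [[-150,-45,0],0,0.3]
    - [[-180,-54,0],0,0.3]
    - [[-210,-63,0],0,0.3]
    - [[-243,-71,0],0,0.3]
    - [[-243,-71,30],0,0.3]
    - [[-243,-71,60],0,0.3]
    - [[-243,-71,90],0,0.3]
    - [[-243,-71,120],0,0.3]
    - [[-243,-71,120],0,0.3]
    - [[-243,-71,120],0,0.3]

```text
t: 6.65
position: [0.5458, 0.0679, 0.1181]
tcp_rot: [2.396, -2.024, -0.01]
force: [0.6, 0.9, 1.3]
finger_gap: 0.0556
```

```bash
python3 - <<'E'
from h import *
plan(-65.5,-42,33)
im,W=pts('wrist')
b,S=pts('side')
cv2.imwrite('pics/v4.png',np.hstack([cv2.resize(im,(480,360)),cv2.resize(b[150:270,140:247],(320,360))]))
p=W[...,:2]*1000-O;X=p@ex;Y=p@ey;Z=W[...,2]*1000
m=(X>-85)&(X<-40)&(abs(Y)<58)&(Z>44)&(Z<70)
print(m.sum()); 
if m.any():
  for y in range(-50,60,20):
    q=m&(abs(Y-y)<10); 
    if q.any(): print(y,q.sum(),np.median(X[q]).round(1),np.percentile(Z[q],90).round(1))
E
```

```text
t 6.65 feeder xyz -68.9 -50.6 118.1 shift [ 3.6 -9.3 85. ] roll 0.006 F [0.6 0.9 1.3] gap 0.0556 tilt [-0.008 -0.    -1.   ]
3301
-50 388 -60.5 55.7
-30 463 -60.3 55.7
-10 517 -60.3 55.9
10 573 -60.3 55.8
30 618 -60.1 55.8
50 742 -60.0 55.9
```

View pics/v4.png

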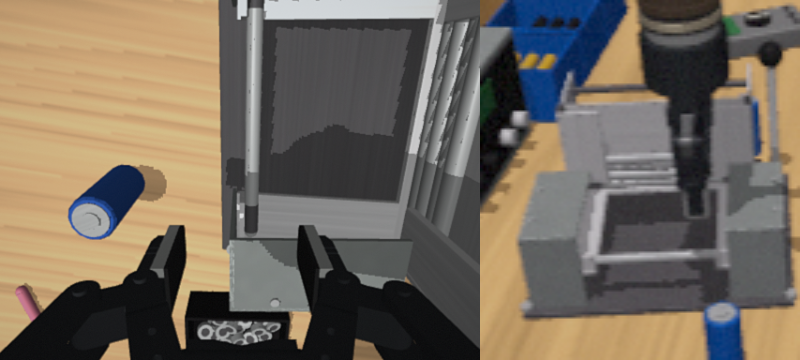

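```bash
python3 - <<'E'
from h import *
im,W=pts('wrist')
p=W[...,:2]*1000-O;X=p@ex;Y=p@ey;Z=W[...,2]*1000
m=(abs(Z-89)<4)&(X>-75)&(X<20)&(Y<-55)&(Y>-120);print('hood-',m.sum(),np.percentile(Y[m],[90,97,99.5]),np.median(Z[m]),'x front',np.percentile(X[(abs(Z-89)<4)&(Y<-60)&(Y>-120)],[1,3]))
m=(abs(Z-89)<4)&(X>-75)&(X<20)&(Y>55);print('hood+',m.sum(),np.percentile(Y[m],[1,5]) if m.any() else '')
m=(X>-50)&(X<0)&(Z>44)&(Z<60);
for s in(-1,1):
    q=m&(Y*s>40)&(Y*s<68);print('rail',s,q.sum(),np.percentile(Y[q]*s,[2,10,50]) if q.any() else '')
m=(X>-75)&(X<-45)&(Z>48)&(Z<60)&(abs(Y)<100);print('rod Y vis',Y[m].min(),Y[m].max())
E
```

```text
hood- 6804 [-73.26423286 -71.26364089 -70.71794798] 88.76720773539179 x front [-74.09658375 -72.77594072]
hood+ 0 
rail -1 1027 [58.88751307 59.29978962 62.84482627]
rail 1 2019 [56.75846607 57.61611077 62.28960188]
rod Y vis -93.79181140346272 72.23753150569331
```

Rails and hood edge agree to within 1 mm in y. The wrist view reads about 5 mm high in x, so I take the rod at x -62. Lowering and gripping now.

Call:
send_rows:
  commands:
    - [[7,-8,0],0,0.3]
    - [[7,-8,0],0,0.3]
    - [[7,-8,20],0,0.3]
    - [[7,-8,40],0,0.3]
    - [[7,-8,60],0,0.3]
    - [[7,-8,75],0,0.3]
    - [[7,-8,85],0,0.3]
    - [[7,-8,85],0,0.3]
    - [[7,-8,85],0,0.3]

```text
t: 7.55
position: [0.5587, 0.0623, 0.0366]
tcp_rot: [-2.399, 2.028, -0.0]
force: [0.9, -0.3, 0.5]
finger_gap: 0.0553
```

```bash
python3 -c "
from h import *
plan(-65.5,-42,33)"
```

```text
t 7.55 feeder xyz -61.3 -38.9 36.6 shift [-4.2  3.1  3.6] roll 0.006 F [ 0.9 -0.3  0.5] gap 0.0553 tilt [ 0. -0. -1.]
```

Call:
send_rows:
  commands:
    - [[0,2,4],0,0.3]
    - [[0,2,4],0,0]
    - [[0,2,4],0,-0.5]
    - [[0,2,4],0,-1]
    - [[0,2,4],0,-1]
    - [[0,2,4],0,-1]
    - [[0,2,4],0,-1]
    - [[0,2,4],0,-1]

```text
t: 8.22
position: [0.5567, 0.0621, 0.033]
tcp_rot: [-2.399, 2.027, -0.001]
force: [-0.9, 0.1, 5.2]
finger_gap: 0.0079
```

```bash
python3 -c "
from h import *
plan(-65.5,-12,37)"
```

```text
t 8.22 feeder xyz -61.5 -40.8 33.0 shift [ -3.9 -28.8  -4. ] roll 0.006 F [-0.9  0.1  5.2] gap 0.0079 tilt [ 0.001  0.    -1.   ]
```

Call:
send_rows:
  commands:
    - [[0,0,-3],0,-1]
    - [[0,0,-7],0,-1]
    - [[0,-4,-8],0,-1]
    - [[0,-8,-8],0,-1]
    - [[0,-12,-8],0,-1]
    - [[0,-16,-8],0,-1]
    - [[0,-20,-8],0,-1]
    - [[0,-24,-8],0,-1]
    - [[0,-28,-8],0,-1]
    - [[0,-32,-8],0,-1]
    - [[0,-32,-8],0,-1]

```text
t: 9.13
position: [0.5884, 0.0675, 0.0402]
tcp_rot: [-2.4, 2.027, -0.0]
force: [0.9, -1.0, -0.6]
finger_gap: 0.0078
```

```bash
python3 - <<'E'
from h import *
plan(-65.5,-12,50)
b,S=pts('side');im,W=pts('scene')
cv2.imwrite('pics/v5.png',np.hstack([cv2.resize(im[150:290,220:340],(400,467)),cv2.resize(b[150:270,140:247],(400,449))[:467] if 0 else cv2.resize(b[150:270,140:247],(400,467))]))
E
```

```text
t 9.13 feeder xyz -61.7 -8.7 40.2 shift [-3.9  3.3 -9.8] roll 0.006 F [ 0.9 -1.  -0.6] gap 0.0078 tilt [ 0. -0. -1.]
```

View pics/v5.png

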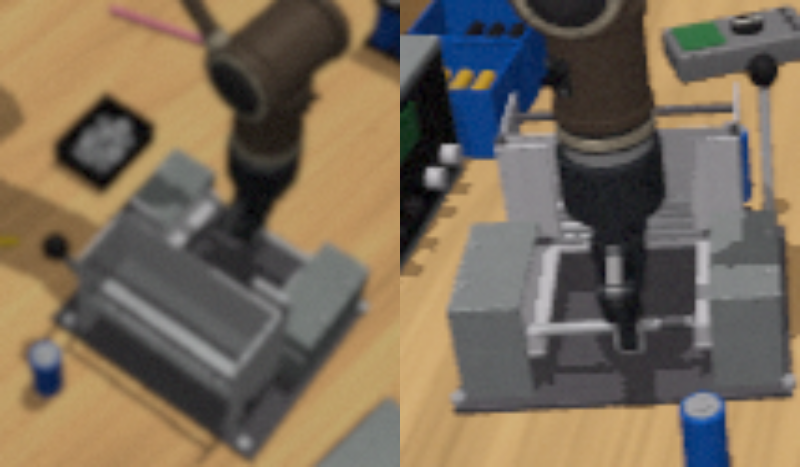

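The rod is held and its free end is at (692,323), inside the slot. Now I'll lift it so the far hood's edge tilts it.

Call:
send_rows:
  commands:
    - [[0,0,-5],0,-1]
    - [[0,0,-10],0,-1]
    - [[0,0,-15],0,-1]
    - [[0,0,-20],0,-1]
    - [[0,0,-24],0,-1]
    - [[0,0,-28],0,-1]
    - [[0,0,-32],0,-1]
    - [[0,0,-36],0,-1]
    - [[0,0,-36],0,-1]

```text
t: 9.98
position: [0.5871, 0.0674, 0.0765]
tcp_rot: [2.399, -2.027, -0.002]
force: [1.2, 0.8, -3.3]
finger_gap: 0.0078
```

```bash
python3 - <<'E'
from h import *
plan(-65.5,-12,50);print(state()['wrist_torque'])
b,S=pts('side');im,W=pts('scene')
cv2.imwrite('pics/v6.png',np.hstack([cv2.resize(im[150:290,220:340],(400,467)),cv2.resize(b[150:270,140:247],(400,467))]))
E
```

```text
t 9.98 feeder xyz -61.8 -10.0 76.5 shift [-3.7  1.9 26.5] roll 0.007 F [ 1.2  0.8 -3.3] gap 0.0078 tilt [-0.002 -0.    -1.   ]
[-0.09214486  0.30588033 -0.05590167]
```

View pics/v6.png

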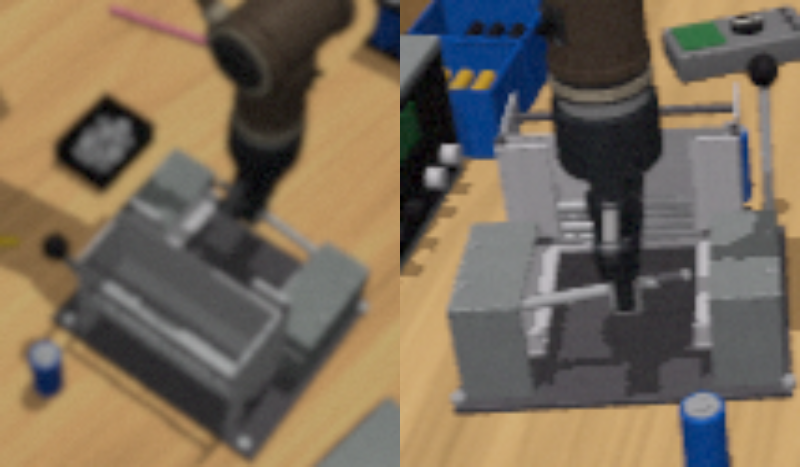

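The rod is tilting as planned at about 3 N, with its free end up at (685,275). I'll tilt it further, then draw it out along its axis.

Call:
send_rows:
  commands:
    - [[0,0,-5],0,-1]
    - [[0,0,-10],0,-1]
    - [[0,0,-15],0,-1]
    - [[0,0,-20],0,-1]
    - [[0,0,-25],0,-1]
    - [[0,0,-30],0,-1]
    - [[0,0,-35],0,-1]
    - [[0,0,-40],0,-1]
    - [[0,4,-44],0,-1]
    - [[0,8,-48],0,-1]
    - [[0,13,-52],0,-1]
    - [[0,18,-56],0,-1]
    - [[0,24,-60],0,-1]
    - [[0,30,-64],0,-1]
    - [[0,36,-68],0,-1]
    - [[0,42,-73],0,-1]
    - [[0,48,-78],0,-1]
    - [[0,54,-84],0,-1]
    - [[0,54,-84],0,-1]

```text
t: 11.67
position: [0.5344, 0.0583, 0.162]
tcp_rot: [-2.399, 2.027, -0.003]
force: [0.4, -0.7, -0.7]
finger_gap: 0.0077
```

```bash
python3 - <<'E'
from h import *
plan(-65.5,-12,50);print(state()['wrist_torque'])
b,S=pts('side');im,W=pts('scene')
cv2.imwrite('pics/v7.png',np.hstack([cv2.resize(im[150:290,220:340],(400,467)),cv2.resize(b[130:270,140:260],(400,467))]))
E
```

```text
t 11.67 feeder xyz -61.3 -63.4 162.0 shift [ -4.  -51.2 112.1] roll 0.006 F [ 0.4 -0.7 -0.7] gap 0.0077 tilt [ 0.002 -0.    -1.   ]
[0.02974661 0.00969274 0.02072571]
```

View pics/v7.png

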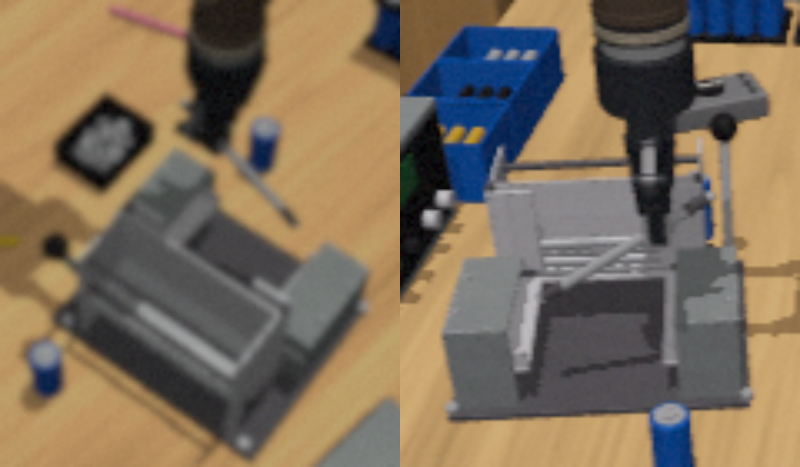

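The rod is free, tilted about 35° and firmly held, with its lower end at (565,287) in the side half. Now I'll raise it 210 mm.

Call:
send_rows:
  commands:
    - [[0,0,-12],0,-1]
    - [[0,0,-26],0,-1]
    - [[0,0,-42],0,-1]
    - [[0,0,-60],0,-1]
    - [[0,0,-78],0,-1]
    - [[0,0,-96],0,-1]
    - [[0,0,-114],0,-1]
    - [[0,0,-132],0,-1]
    - [[0,0,-150],0,-1]
    - [[0,0,-168],0,-1]
    - [[0,0,-184],0,-1]
    - [[0,0,-198],0,-1]
    - [[0,0,-206],0,-1]
    - [[0,0,-210],0,-1]
    - [[0,0,-210],0,-1]
    - [[0,0,-210],0,-1]
    - [[0,0,-210],0,-1]
    - [[0,0,-210],0,-1]

```text
t: 13.27
position: [0.5339, 0.0584, 0.369]
tcp_rot: [2.399, -2.026, -0.003]
force: [-0.1, 0.6, -1.3]
finger_gap: 0.0078
```

```bash
python3 - <<'E'
from h import *
plan(-65.5,-12,50)
b,S=pts('side');im,W=pts('scene')
for n,A in(('side',S),('scene',W)):
    p=A[...,:2]*1000-O;X=p@ex;Y=p@ey;Z=A[...,2]*1000
    m=(abs(X+62)<25)&(Y>-45)&(Y<90)&(Z>200)&(Z<372)
    print(n,m.sum(),'lowest z',np.percentile(Z[m],[1,5]) if m.any() else '','Ymax',Y[m].max() if m.any() else '')
    m=(abs(X-128)<30)&(abs(Y+118)<25)&(Z>140)&(Z<185);print('knob',m.sum(),X[m].mean(),Z[m].mean())
cv2.imwrite('pics/v8.png',np.hstack([cv2.resize(im[90:290,200:340],(420,600)),cv2.resize(b[50:270,140:275],(370,600))]))
E
```

```text
t 13.27 feeder xyz -61.4 -63.9 369.0 shift [ -3.6 -52.7 318.9] roll 0.006 F [-0.1  0.6 -1.3] gap 0.0078 tilt [-0.002 -0.    -1.   ]
side 160 lowest z [318.03029527 321.22195235] Ymax 42.1725403812586
knob 82 123.60397644303335 163.04931960671163
scene 108 lowest z [318.59192081 322.62526327] Ymax 41.75790360494399
knob 73 130.1386473711115 166.27688659948407
```

View pics/v8.png

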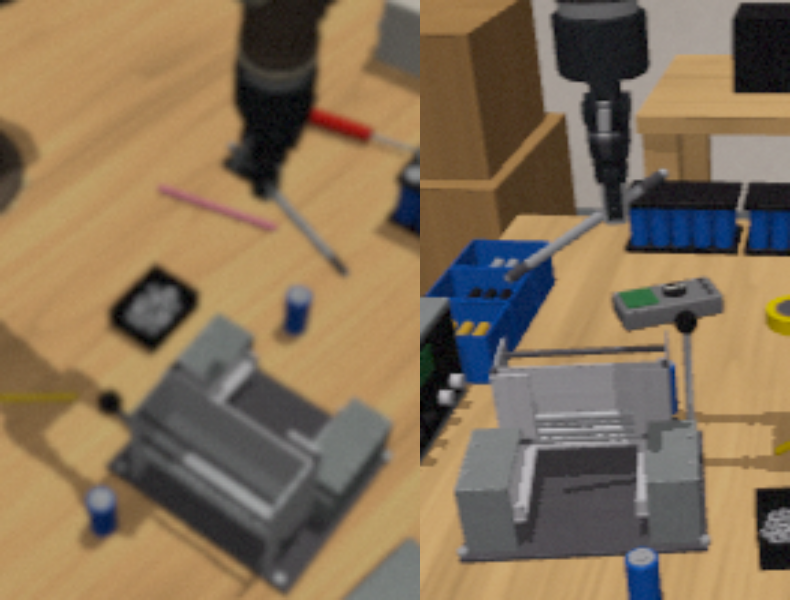

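The rod is held tilted, its lower end at about (515,275) in the side half and about z 318 mm in both views. The tray is empty, the other rods are still in the magazine, and the knob is at rest. Handing in.

```bash
python3 -c "
from h import *
s=state();print(abs(s['qvel']).max(),s['finger_gap']);print(sign_off())"
```

```text
0.005427260830920929 0.0076118847678165015
the job is handed in; nothing more can be done
None
```

The rod is out of the feeder and held in the gripper, and the job is handed in at about 13 s of the 51 s allowed. The sign-off gives no verdict.

**What I did**
1. I pushed the lever to its stop with the fingers shut; the force rose to about 13 N there. I then guided it back to rest, and one rod rolled into the tray.
2. I gripped the rod off-centre and slid it about 32 mm along the tray. Lifting it against the far hood's edge tilted it, at about 3 N.
3. I drew it out end first and raised it.

**Last checks**
- **Height:** the rod's lower end is about 318 mm above the bench in both camera views (225 mm needed).
- **Grip:** the fingers stand still at a 7.7 mm gap. That is less than the 10 mm rod, which I did not explain, but the rod stayed firmly held.
- **Feeder:** the knob is back at its rest position, the tray is empty and the other rods are visible in the magazine. I did not count those four one by one.
- **Bystanders:** none of those in the last picture looked moved, though I did not measure this.

One disagreement: the wrist camera read the rod's position about 5 mm different in feeder x from the other two views. I gripped at a point in between, and the grasp held.

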